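# Open the insert case and set the copper insert on the ball vise

### The arm

A 6-joint arm with a two-finger parallel gripper is mounted at the origin on the work surface. World frame = base frame: x ahead of the robot, y to its left, z up, the work surface at z = 0. Lengths are in mm, angles in rad, forces in N, time in s.
With the tool pointing down it reaches from about 275 to 750 mm from the base axis. Payload 10.2 kg.
Tool frame: the origin (TCP) lies between the finger pads; the fingertips stand robot.finger_overhang ahead of it and the grasp point (between the pads) lies 11 mm behind it (robot.finger_overhang is the distance from the TCP to the fingertips, in mm); z points along the fingers, y is the line along which they close (so a half turn about z gives the same grasp; the last joint's range is limited). The gripper opens to 85 mm and grips with 20 to 120 N. Pads are 22 mm wide; open, the fingers measure 114 mm over their backs; the gripper's body (76 mm by 85 mm) begins 54 mm behind the grasp point. The pads swing forward as they close: fully open they stand 13 mm farther back than shut.
Start: joints at [-1.452, 0.313, 1.498, -0, 1.331, -0.223], TCP at [175.959, -494.641, 239.294] pointing down, gripper open.
Joint ranges: [-2.94, 2.94], [-0.97, 2.17], [0.19, 2.56], [-1.23, 4.37], [0.02, 3.11], [-2.88, 2.88]. Speed limits (rad/s): [2.39, 2.39, 3.01, 3.14, 3.14, 3.14].

### API

Orientations are given as a unit quaternion [w, x, y, z].
In Python, from bench import robot gives the robot as it stands. The module is installed in compiled form; this text tells all that it offers.
- The arm moves only by the shell command python3 -m pendant 'ROWS' [OPENING] [FORCE]. ROWS is JSON, a list that holds one entry, the list of rows, each a list of 6 numbers: the shift along the tool's x, y, z each as a share of 200 mm, from -1 to 1, then the turn, a rotation vector about the tool's x, y, z each as a share of 180 degrees, from -1 to 1. A call has exactly 5 rows; each row is the pose to reach, as a shift and turn from the pose commanded when the call began, along the tool's axes at that moment, turning the shorter way round; what a row does not reach only later rows make up. A row lasts 1/10 s, in which the tool goes at most 50 mm and 8.59 degrees, less where a joint would pass 70% of its speed; a pose out of reach is approached as far as the arm can. A call with a number of a shift or a turn outside -1 to 1 is refused whole. A call with a gripper value outside its range is refused whole. OPENING is the opening, from -1 (shut) to 1 (fully open), set as the call begins (- or left out, the last holds). The fingers move at their own pace and stop on an object; FORCE is the grip in N (left out, the last holds). Time passes only in rows, so rows that repeat a pose let the fingers close, or fill a call up. It gives the time, the measured TCP pose, the force, the opening and the grip force at its end, in the units of the state.
- robot.read_state(): the state, without advancing time (a new reading comes with each control period).
- robot.grab_frame(name): name is "scene" or "top"; returns (picture, depth): 384x512x3 uint8, blue, green, red; 384x512 float32, mm along the optical axis (not along the pixel's ray), 0 where there is no reading.
- robot.camera_info(name): a dict with "vertical_fov" (degrees; the focal length in pixels is half the picture's height over the tangent of half this angle, whatever the lens; pixels are square), "cx", "cy" (the principal point, pixels), "rvec" (rotation vector, rad) and "tvec" (3), from world to camera coordinates, as OpenCV has them. Camera axes: x right, y down, z forward; pixel columns grow to the right and rows downward; lengths in mm; the calibration is good to about 2 mm. A picture is of the moment at which its call begins. camera_info takes no time and is no camera call.
- robot.close_job(): hands the job in; it is judged then, once.
The state is a dict: "t": time; "joints": joint angles; "qvel": joint speeds; "joint_efforts": joint torques, N m; "position": TCP position; "eef_rot": TCP orientation; "force": force on the tool from outside, world axes, zero at the start; "ft_torque": the same for the moment, N m; "opening": finger opening in mm; "grip_force": force on a finger pad.
Only numpy, scipy, OpenCV 4.12 (cv2) and the standard library are available. Lean on these libraries where they do the work, as an engineer would, in place of code of your own. Each camera call takes 0.05 s, during which the arm holds its last target. There are 200 camera calls.

### The job

Get the copper mould insert ready for welding: lift the lid of the red case and ease it open, without flinging it, until it rests back on its stop. Then lift the copper insert out of the case and set it down gently, upright and well centred, on the flat round face of the ball vise. Leave the lid open on its stop, and do not disturb the two steel inserts in the case or the cutters and canister on the bench.

Things in the scene. Friction and masses are not known exactly. Their poses are not given: they have to be found in the camera images.
- case: Red sheet-steel case fixed to the bench, 160 mm deep (its x) by 260 wide (its y), walls 66 high, 4 thick. Origin: centre of its underside, on the bench; x points from the front (lip side, facing the robot's right within 20 degrees) to the hinge at the back, z up. Two stop arms behind it (y = +-85 mm) reach 48 mm behind the back wall, 130 mm above the bench.
- case_floor (a point): Centre of the case's inner foam floor, 12 mm above the bench, axes as the case. Two foam ribs along x at y = +-41 mm (6 mm wide, 8 mm high) part it into three places, centred at y = -83, 0 and +83 mm, one insert in each.
- lid (a joint): Lid angle, rad: 0 closed, grows as its front rises, 1.85 on its stop, leaning back past upright. Plain damped hinge, no latch or spring: let go below about 1.5 it falls shut, beyond about 1.6 it sinks back onto the stop.
- lid_lip (a point): Middle of the lower front edge of the lid, moves with it. The lid is a plate 8 mm thick, 180 mm from hinge to front edge, 266 wide, 0.4 to 0.65 kg, no handle: its front edge overhangs the case's front wall by 20 mm as a lip; 2 to 4 N up under it raises the lid. Closed, this point is 66.5 mm above the bench. x axis: lip to hinge. A 5 mm foam pad under the lid starts 50 mm from this edge.
- lid_hinge (a point): Middle of the lid's hinge line (along the case's y), at the underside of the lid: 66.5 mm above the bench, 80 mm behind the case's centre.
- insert_copper: Copper-coloured mould insert, loose in one of the three places of the case (any of them): a flange 46 mm (x) by 40 mm (y) by 12 mm high carrying a centred core block 34 mm (x) by 24 mm (y) that rises to 38 mm above the underside; 0.25 to 0.45 kg. Origin: centre of its underside, z up. Its axes lie within 12 degrees of the case's. Grip the core across its y faces.
- insert_steel_a: Steel-grey insert of the same shape and size, in another place of the case. Stays there.
- insert_steel_b: Second steel-grey insert of the same shape and size, in the remaining place of the case. Stays there.
- vise: Ball vise, fixed: pink ring base of 56 mm radius and 30 mm height carrying a blue ball of 64 mm radius with a flat, level, round light-metal face of 52 mm radius, 104 mm above the bench. Origin: centre of its underside.
- vise_face (a point): Centre of the vise's round face, on its surface, z up.
- cutters: Side cutters with black handles lying on the bench, 125 mm long, 12 mm high; origin at the pivot on the bench, x towards the jaws. Bystander.
- canister: White and yellow can standing on the bench, 48 mm diameter, 110 mm high, origin at the centre of its underside. Bystander.
Things that resemble listed ones, but are neither listed nor needed, are in the scene too. There is more than one size of the vise; the job needs the middle-sized.

How it is judged:
By the outcome, as a careful person would: the job done as asked, in the order asked, and still so for the second after the job is handed in, with the robot touching nothing.
It also fails if it takes over 64 s, if anything falls off the work surface, if the arm or the gripper's body presses on something with over 40 N, if the wrist force passes 120 N, or if a joint passes its speed limit or range.

## Working session

There is one attempt and no reset: what is moved stays moved. The work goes in short steps, Python scripts to look and compute and a shell command to move; the robot and the scene stay as the last step left them, time stands still between calls to the robot, and variables do not carry over. Pictures are saved under pics/ and viewed, at most 10 in all, crops included, and the job is handed in when it is done.

```bash
mkdir -p pics; cat > h.py <<'E'
import numpy as np, cv2
from bench import robot
from scipy.spatial.transform import Rotation as R
def grab(n,f):
    p,d=robot.grab_frame(n); cv2.imwrite(f'pics/{f}.png',p); np.save(f'pics/{f}.npy',d); return p,d
def world(n,d,uv):
    c=robot.camera_info(n); f=192/np.tan(np.radians(c['vertical_fov'])/2)
    uv=np.atleast_2d(uv); z=np.array([np.median([v for v in d[int(y)-1:int(y)+2,int(x)-1:int(x)+2].ravel() if v>0] or [0]) for x,y in uv])
    P=np.c_[(uv[:,0]-c['cx'])*z/f,(uv[:,1]-c['cy'])*z/f,z]
    r=R.from_rotvec(np.ravel(c['rvec'])); return r.inv().apply(P-np.ravel(c['tvec']))
def pose():
    s=robot.read_state(); q=s['eef_rot']; return np.array(s['position']),R.from_quat([q[1],q[2],q[3],q[0]]),s
E
python3 - <<'E'
from h import *
for n in('scene','top'):
    p,d=grab(n,n+'0'); print(robot.camera_info(n))
    cv2.imwrite(f'pics/{n}0b.png',cv2.resize(p,(800,600)))
print(robot.read_state(),robot.finger_overhang)
E
```

```text
{'vertical_fov': 51.391590724541885, 'cx': 252.16452397368357, 'cy': 189.61825020490537, 'rvec': array([ 1.19175438,  2.51984563, -0.78016757]), 'tvec': array([ 349.82740736, -268.65358897, 1242.04451473])}
{'vertical_fov': 50.35055091653292, 'cx': 247.71734363359562, 'cy': 192.4752025306993, 'rvec': array([ 2.1672977 , -2.18314373,  0.04604948]), 'tvec': array([5.14415124e-01, 5.32956174e+02, 1.32343428e+03])}
{'t': 0.1, 'joints': array([-1.45239831e+00,  3.13386463e-01,  1.49838566e+00, -3.31558917e-05,
        1.33099620e+00, -2.23427332e-01]), 'qvel': array([-0.00093243, -0.00224955, -0.00052411, -0.00150584,  0.00011527,
       -0.00101279]), 'joint_efforts': array([ 2.52109159e-03, -4.12899864e+01, -2.60138762e+01, -1.79336971e-04,
        3.07272756e-03,  2.26153198e-06]), 'position': array([ 175.92322676, -494.40220206,  238.78693774]), 'eef_rot': array([-5.87866556e-04,  9.85429106e-01,  1.70085659e-01,  1.47765342e-05]), 'force': array([-1.15232214,  0.66153262, -0.90288648]), 'ft_torque': array([-0.01161483,  0.01527264, -0.02091047]), 'grip_force': 0.0, 'opening': 85.3660770830496} 8.0
```

View pics/scene0b.png

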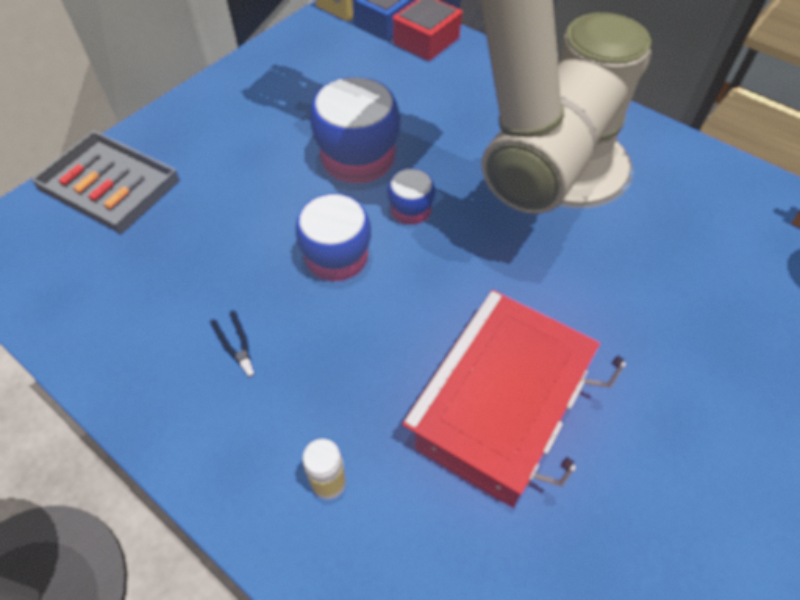

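View pics/top0b.png

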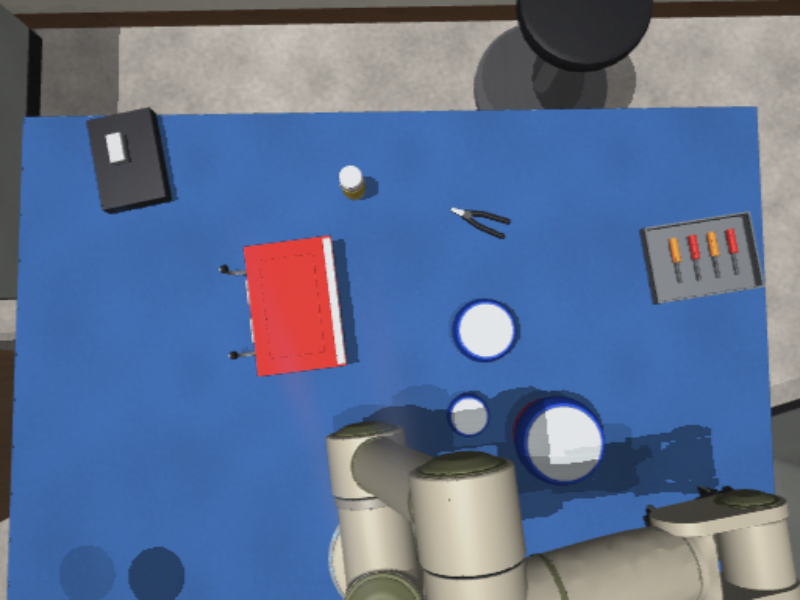

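The scene and top views show the case lid with its white lip facing −y (top view 800-px corners ≈ (245,247), (330,237), (345,365), (259,376)). The middle vise face is at about (485,330), the canister at (351,178) and the cutters at (475,217).

```bash
cat >> h.py <<'E'
def cloud(n,d):
    c=robot.camera_info(n); f=192/np.tan(np.radians(c['vertical_fov'])/2)
    v,u=np.mgrid[:384,:512]; P=np.stack([(u-c['cx'])*d/f,(v-c['cy'])*d/f,d],-1).reshape(-1,3)
    W=R.from_rotvec(np.ravel(c['rvec'])).inv().apply(P-np.ravel(c['tvec'])).reshape(384,512,3); W[d<=0]=np.nan; return W
E
python3 - <<'E'
from h import *
for n in('top','scene'):
    d=np.load(f'pics/{n}0.npy'); W=cloud(n,d); X,Y,Z=W[...,0],W[...,1],W[...,2]
    def rect(nm,m):
        p=W[m]; r=cv2.minAreaRect(p[:,:2].astype(np.float32)); print(n,nm,m.sum(),'mean',p.mean(0).round(1),'rect',np.round(r[0],1),np.round(r[1],1),round(r[2],1), 'z',np.percentile(p[:,2],[5,50,95]).round(1))
    if n=='top':
        P=world(n,d,np.array([[288,306],[485,330],[351,178],[475,217],[245,247],[330,237],[345,365],[259,376]])/1.5625); print(P.round(1)); lc,vc,cc=P[0],P[1],P[2]
    D=lambda c:np.hypot(X-c[0],Y-c[1])
    rect('lid',(D(lc)<175)&(Z>66)&(Z<84))
    rect('face',(D(vc)<70)&(Z>98)&(Z<112))
    rect('can',(D(cc)<45)&(Z>103)&(Z<118))
    rect('arms',(D(lc)<220)&(Z>100)&(Z<150))
E
```

```text
[[ 520.   195.1   76.3]
 [ 468.3 -196.5  103.2]
 [ 771.6   64.4  109.7]
 [ 711.9 -192.2    2. ]
 [ 651.8  301.     5.6]
 [ 672.   118.6    2.3]
 [ 400.7   80.7   70. ]
 [ 376.4  269.3    3.4]]
top lid 4795 mean [521.3 184.6  74.7] rect [520.5 203.2] [266.4 218.6] 6.8 z [70.4 74.8 79. ]
top face 1050 mean [ 469.3 -196.6  103.2] rect [ 469.6 -196.9] [111.4 112.8] 74.8 z [ 99.2 103.2 107.4]
top can 164 mean [775.7  67.6 109.8] rect [776.3  67.5] [43.9 43.6] 65.9 z [105.2 109.6 114.1]
top arms 53 mean [506.  303.7 124.5] rect [508.4 305.9] [184.8  15.3] 6.9 z [117.2 124.6 131. ]
scene lid 8951 mean [533.2 189.3  74.9] rect [520.4 204.1] [268. 221.] 7.1 z [72.3 75.  77.5]
scene face 1183 mean [ 473.9 -193.8  103.5] rect [ 470.4 -197.4] [115.3 111.1] 41.8 z [ 99.8 103.8 106.3]
scene can 395 mean [777.3  68.  109.9] rect [776.8  67.3] [43.7 41.9] 42.9 z [107.6 110.  112.2]
scene arms 139 mean [518.2 306.6 121.3] rect [509.1 305.4] [185.4  16.6] 7.0 z [103.7 123.3 129. ]
```

```bash
cat >> h.py <<'E'
e=np.array([-.12,.993,0]); e/=np.linalg.norm(e); zz=np.array([0,0,1.]); HX=np.array([520.9,199.7-5.8,0]) # case centre
def axes(al):  # tool pitched al deg below the case x axis
    a=np.radians(al); z=np.cos(a)*e-np.sin(a)*zz; n=np.sin(a)*e+np.cos(a)*zz; x=np.cross(-n,z); return z,n,R.from_matrix(np.c_[x,-n,z])
def lip(phi): # lip lower edge at lid angle phi
    return HX+80*e+66.5*zz+180*(-np.cos(phi)*e+np.sin(phi)*zz)
def go(T,Rt,label=''):
    p,r,s=pose(); print(label,'tgt',np.round(T,1),'shift/200',np.round(r.inv().apply(T-p)/200,3),'turn/pi',np.round((r.inv()*Rt).as_rotvec()/np.pi,3))
E
python3 - <<'E'
from h import *
z,n,Rt=axes(35); L=lip(0); T=L+11*z+15*n
print(L,z,n)
go(T-90*z+[0,0,60],Rt,'far'); go(T-80*z,Rt,'pre'); go(T,Rt,'in')
E
```

```text
[532.89730691  94.62228535  66.5       ] [-0.09827618  0.81323543 -0.57357644] [-0.06881373  0.56943358  0.81915204]
far tgt [539.6  38.9 184.1] shift/200 [ 2.607 -1.902  0.276] turn/pi [0.304 0.034 0.065]
pre tgt [538.6  47.1 118.4] shift/200 [ 2.616 -1.942  0.605] turn/pi [0.304 0.034 0.065]
in tgt [530.8 112.1  72.5] shift/200 [ 2.688 -2.261  0.835] turn/pi [0.304 0.034 0.065]
```

```bash
python3 -m pendant '[[[0.15,-0.1,-0.05,0,0,0],[0.35,-0.25,-0.1,0,0,0],[0.55,-0.4,-0.15,0,0,0],[0.75,-0.55,-0.2,0,0,0],[0.9,-0.65,-0.2,0,0,0]]]' 0
python3 -m pendant '[[[0.18,-0.13,0,0,0,0],[0.36,-0.26,0,0,0,0],[0.54,-0.39,0,0,0,0],[0.72,-0.52,0,0,0,0],[0.9,-0.65,0,0,0,0]]]'
python3 -m pendant '[[[0.18,-0.13,0,0.04,0,0.01],[0.36,-0.26,0,0.08,0.01,0.02],[0.54,-0.39,0,0.12,0.01,0.03],[0.72,-0.52,0,0.16,0.02,0.04],[0.8,-0.6,0,0.2,0.02,0.05]]]'
python3 - <<'E'
from h import *
z,n,Rt=axes(35); L=lip(0); T=L+11*z+15*n
go(T-90*z+[0,0,60],Rt,'far'); go(T-80*z,Rt,'pre'); print(pose()[2]['joints'].round(2),pose()[2]['opening'])
E
```

```text
t: 0.6
position: [302.9, -309.9, 280.3]
eef_rot: [0.001, 0.985, 0.17, 0.0]
force: [0.6, -0.3, 0.0]
opening: 42.5
grip_force: 0.0
t: 1.1
position: [428.6, -127.2, 279.2]
eef_rot: [-0.0, 0.985, 0.17, -0.0]
force: [0.6, -0.3, -0.9]
opening: 42.9
grip_force: 0.0
t: 1.6
position: [539.6, 39.9, 279.2]
eef_rot: [-0.312, 0.946, 0.085, -0.023]
force: [-0.7, 0.1, -0.1]
opening: 42.6
grip_force: 0.0
far tgt [539.6  38.9 184.1] shift/200 [-0.006  0.286  0.379] turn/pi [0.103 0.01  0.015]
pre tgt [538.6  47.1 118.4] shift/200 [-0.007  0.449  0.668] turn/pi [0.103 0.01  0.015]
[-0.39  0.43  1.36  0.54  1.7   0.98] 42.57582126061806
```

```bash
python3 -m pendant '[[[0,0.1,0.15,0.03,0,0],[0,0.2,0.3,0.06,0.01,0.01],[0,0.3,0.45,0.09,0.01,0.015],[0,0.4,0.6,0.103,0.01,0.015],[-0.007,0.449,0.668,0.103,0.01,0.015]]]'
python3 - <<'E'
from h import *
z,n,Rt=axes(35); L=lip(0); T=L+11*z+15*n
go(T-80*z,Rt,'pre');go(T,Rt,'in'); print(pose()[2]['joints'].round(2),pose()[2]['opening'])
p,d=grab('scene','pre'); q,d2=grab('top','preT')
cv2.imwrite('pics/preb.png',np.hstack([cv2.resize(p[140:340,200:400],(400,400),interpolation=2),cv2.resize(q[120:320,150:350],(400,400),interpolation=2)]))
E
```

```text
t: 2.1
position: [536.5, 44.0, 115.0]
eef_rot: [-0.46, 0.886, 0.052, -0.03]
force: [0.4, -0.5, 0.2]
opening: 42.7
grip_force: 0.0
pre tgt [538.6  47.1 118.4] shift/200 [ 0.012 -0.022  0.002] turn/pi [ 0.001  0.001 -0.002]
in tgt [530.8 112.1  72.5] shift/200 [ 0.013 -0.023  0.402] turn/pi [ 0.001  0.001 -0.002]
[-0.47  0.71  1.54  0.74  1.57  0.71] 42.72361487754363
```

View pics/preb.png

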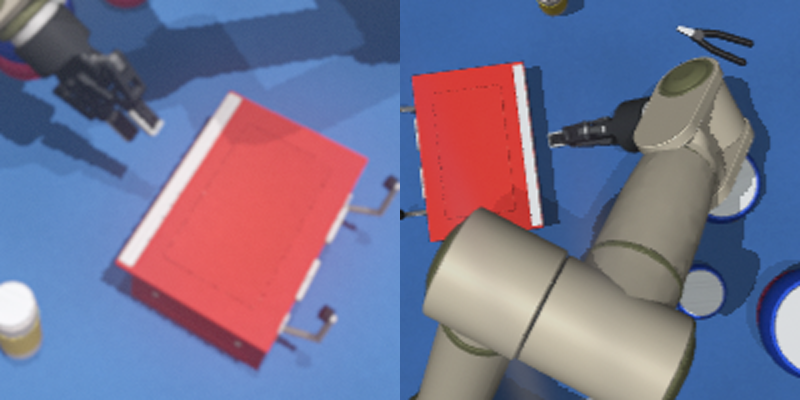

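The fingers are lined up in front of the lip at about mid-width, with the pads pinching in a vertical plane. I'll move in.

```bash
python3 -m pendant '[[[0.01,-0.02,0.08,0,0,0],[0.013,-0.023,0.16,0,0,0],[0.013,-0.023,0.24,0,0,0],[0.013,-0.023,0.32,0,0,0],[0.013,-0.023,0.4,0,0,0]]]'
python3 - <<'E'
from h import *
z,n,Rt=axes(35); L=lip(0); T=L+11*z+15*n
go(T,Rt,'in'); p,d=grab('scene','in')
cv2.imwrite('pics/inb.png',cv2.resize(p[170:290,220:380],(800,600),interpolation=2))
# plan: lid angle phi, tool pitch
for ph,al in((.2,43),(.45,51),(.8,63),(1.2,79),(1.5,90),(1.7,98)):
    z,n,Rt=axes(al); L=lip(ph); print(ph,(L+11*z+20*n).round(1))
E
```

```text
t: 2.7
position: [531.9, 113.1, 75.4]
eef_rot: [-0.458, 0.887, 0.054, -0.028]
force: [0.8, 0.3, -0.0]
opening: 42.7
grip_force: 0.0
in tgt [530.8 112.1  72.5] shift/200 [-0.006  0.015  0.005] turn/pi [0.002 0.    0.   ]
0.2 [529.9 119.7 109.4]
0.45 [528.1 134.7 148.8]
0.8 [523.6 171.5 194.9]
1.2 [516.5 230.1 227.3]
1.5 [510.4 280.5 235. ]
1.7 [506.3 314.5 231.3]
```

View pics/inb.png

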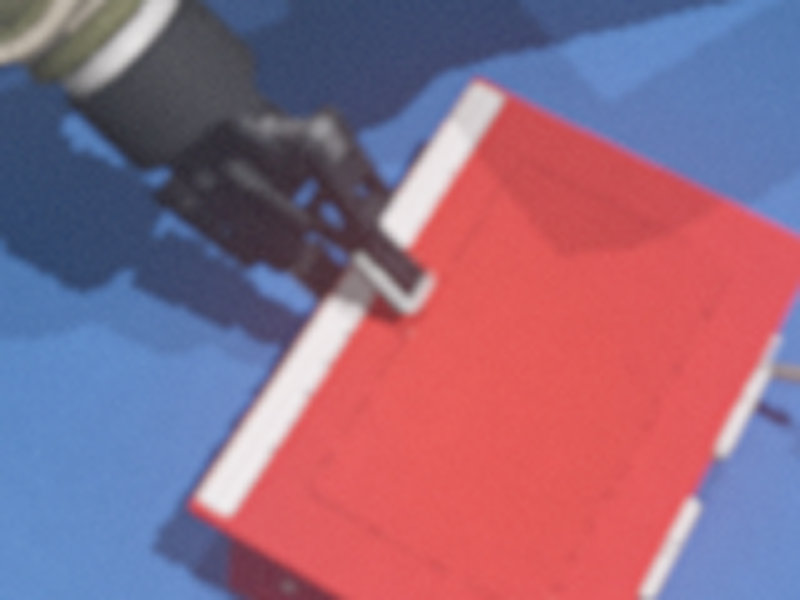

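The upper finger is above the lid, the lower one is under the lip, and there is no contact force. Next I'll compute the arc.

```bash
cat >> h.py <<'E'
def arc(ph):
    al=35+(98-35)*ph/1.7; z,n,Rt=axes(al); return lip(ph)+11*z+20*n,Rt
E
python3 - <<'E'
from h import *
go(*arc(.05),'first .05')
P=[0.05,.2,.35,.5,.65,.8,.95,1.1,1.25,1.4,1.55,1.7]
for a,b in zip(P,P[1:]):
    A,Ra=arc(a);B,Rb=arc(b);print(a,b,(Ra.inv().apply(B-A)/200).round(3),((Ra.inv()*Rb).as_rotvec()/np.pi).round(3))
E
```

```text
first .05 tgt [530.4 115.5  84.9] shift/200 [-0.001 -0.046 -0.028] turn/pi [-0.009  0.001 -0.   ]
0.05 0.2 [-0.    -0.111 -0.057] [-0.031  0.    -0.   ]
0.2 0.35 [ 0.    -0.115 -0.051] [-0.031  0.     0.   ]
0.35 0.5 [ 0.    -0.118 -0.045] [-0.031  0.    -0.   ]
0.5 0.65 [-0.    -0.12  -0.038] [-0.031  0.     0.   ]
0.65 0.8 [-0.    -0.123 -0.031] [-0.031  0.     0.   ]
0.8 0.95 [ 0.    -0.125 -0.024] [-0.031  0.     0.   ]
0.95 1.1 [-0.    -0.126 -0.017] [-0.031 -0.    -0.   ]
1.1 1.25 [-0.    -0.128 -0.01 ] [-0.031  0.     0.   ]
1.25 1.4 [-0.    -0.128 -0.003] [-0.031  0.     0.   ]
1.4 1.55 [-0.    -0.129  0.004] [-0.031  0.     0.   ]
1.55 1.7 [-0.    -0.129  0.011] [-0.031  0.     0.   ]
```

```bash
python3 -m pendant '[[[0,-0.01,-0.005,0,0,0],[0,-0.02,-0.01,-0.002,0,0],[0,-0.03,-0.018,-0.005,0,0],[0,-0.04,-0.023,-0.007,0,0],[0,-0.046,-0.028,-0.009,0,0]]]'
python3 -m pendant '[[[0,-0.022,-0.011,-0.006,0,0],[0,-0.044,-0.022,-0.012,0,0],[0,-0.066,-0.033,-0.018,0,0],[0,-0.088,-0.045,-0.025,0,0],[0,-0.111,-0.057,-0.031,0,0]]]'
python3 - <<'E'
from h import *
go(*arc(.35),'.35'); p,d=grab('scene','l1')
cv2.imwrite('pics/l1b.png',cv2.resize(p[150:310,200:400],(750,600),interpolation=2))
E
```

```text
t: 3.25
position: [532.3, 111.9, 87.1]
eef_rot: [-0.445, 0.893, 0.054, -0.027]
force: [-0.1, -0.5, -2.4]
opening: 42.6
grip_force: 1.2
t: 3.75
position: [531.8, 116.3, 112.0]
eef_rot: [-0.401, 0.914, 0.055, -0.024]
force: [0.6, -3.9, -2.1]
opening: 42.7
grip_force: 1.8
.35 tgt [528.9 127.5 133.4] shift/200 [-0.007 -0.118 -0.031] turn/pi [-0.03 -0.    0.  ]
```

View pics/l1b.png

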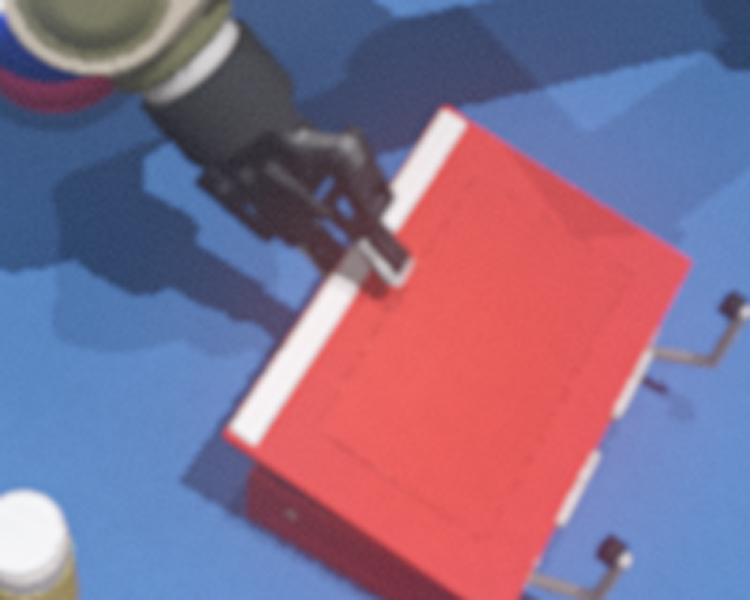

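The lid is rising with the lip resting on the lower finger at about 4 N. I'll continue along the arc.

```bash
python3 -m pendant '[[[-0.001,-0.023,-0.006,-0.006,0,0],[-0.003,-0.046,-0.012,-0.012,0,0],[-0.004,-0.07,-0.018,-0.018,0,0],[-0.006,-0.094,-0.024,-0.024,0,0],[-0.007,-0.118,-0.031,-0.03,0,0]]]'
python3 -m pendant '[[[0,-0.023,-0.009,-0.006,0,0],[0,-0.046,-0.018,-0.012,0,0],[0,-0.07,-0.027,-0.018,0,0],[0,-0.094,-0.036,-0.024,0,0],[0,-0.118,-0.045,-0.031,0,0]]]'
python3 -c "
from h import *
go(*arc(.65))"
```

```text
t: 4.3
position: [529.0, 127.6, 133.3]
eef_rot: [-0.358, 0.932, 0.056, -0.021]
force: [2.3, -3.7, -0.3]
opening: 42.8
grip_force: 2.0
t: 4.8
position: [527.3, 139.5, 155.7]
eef_rot: [-0.312, 0.948, 0.057, -0.019]
force: [0.8, -1.6, -2.5]
opening: 42.9
grip_force: 1.1
 tgt [525.8 153.7 176.3] shift/200 [ 0.001 -0.119 -0.04 ] turn/pi [-0.031  0.    -0.   ]
```

```bash
python3 -m pendant '[[[0,-0.024,-0.008,-0.006,0,0],[0,-0.048,-0.016,-0.012,0,0],[0,-0.072,-0.024,-0.018,0,0],[0,-0.096,-0.032,-0.024,0,0],[0,-0.119,-0.04,-0.031,0,0]]]'
python3 -m pendant '[[[0,-0.024,-0.006,-0.006,0,0],[0,-0.048,-0.012,-0.012,0,0],[0,-0.072,-0.018,-0.018,0,0],[0,-0.097,-0.024,-0.024,0,0],[0,-0.123,-0.031,-0.031,0,0]]]'
python3 -m pendant '[[[0,-0.024,-0.005,-0.006,0,0],[0,-0.048,-0.01,-0.012,0,0],[0,-0.073,-0.015,-0.018,0,0],[0,-0.099,-0.02,-0.024,0,0],[0,-0.125,-0.024,-0.031,0,0]]]'
python3 -c "
from h import *
go(*arc(1.1)); print(pose()[2]['joints'].round(2)); p,d=grab('scene','l2');W=cloud('scene',d);hs=(p[...,2]>150)&(p[...,1]<110)
m=hs&(abs(W[...,0]-525)<120)&(W[...,1]>60)&(W[...,2]>72);q=W[m]-(HX+80*e+66.5*zz); print(m.sum(),np.percentile(np.arctan2(q[:,2],-q@e),[10,50,90]))"
```

```text
t: 5.3
position: [525.5, 153.9, 176.2]
eef_rot: [-0.266, 0.962, 0.058, -0.017]
force: [0.8, -1.7, -1.7]
opening: 42.6
grip_force: 0.8
t: 5.8
position: [523.4, 171.5, 194.1]
eef_rot: [-0.218, 0.974, 0.059, -0.014]
force: [-0.1, -0.7, -1.1]
opening: 42.5
grip_force: 0.7
t: 6.3
position: [521.0, 192.0, 209.1]
eef_rot: [-0.171, 0.983, 0.059, -0.011]
force: [-0.3, -1.2, -1.4]
opening: 43.0
grip_force: 0.7
 tgt [518.4 214.2 221.2] shift/200 [ 0.001 -0.126 -0.019] turn/pi [-0.03  0.   -0.  ]
[-0.01  0.39  1.51  0.35  1.31  1.33]
4590 [0.99950047 1.0526457  1.34265723]
```

```bash
python3 -m pendant '[[[0,-0.024,-0.004,-0.006,0,0],[0,-0.048,-0.008,-0.012,0,0],[0,-0.073,-0.012,-0.018,0,0],[0,-0.099,-0.015,-0.024,0,0],[0,-0.126,-0.019,-0.03,0,0]]]'
python3 -m pendant '[[[0,-0.024,-0.002,-0.006,0,0],[0,-0.048,-0.004,-0.012,0,0],[0,-0.073,-0.006,-0.018,0,0],[0,-0.1,-0.008,-0.024,0,0],[0,-0.128,-0.01,-0.031,0,0]]]'
python3 -m pendant '[[[0,0.01,0,0,0,0],[0,0.022,0,0,0,0],[0,0.022,0,0,0,0],[0,0.022,0,0,0,0],[0,0.022,0,0,0,0]]]' -0.22
python3 -m pendant '[[[0,0.01,0,0,0,0],[0,0.022,0,0,0,0],[0,0.022,0,0,0,0],[0,0.022,0,0,0,0],[0,0.022,0,0,0,0]]]' -0.44
cat >> h.py <<'E'
def lidang(f):
    p,d=grab('scene',f);W=cloud('scene',d);hs=(p[...,2]>140)&(p[...,1]<110)
    m=hs&(abs(W[...,0]-525)<125)&(W[...,1]>60)&(W[...,2]>85);q=W[m]-(HX+80*e+66.5*zz); return m.sum(),np.percentile(np.arctan2(q[:,2],-q@e),[10,50,90])
def arc2(ph):
    al=35+(98-35)*ph/1.7; z,n,Rt=axes(al); return lip(ph)+11*z+11*n,Rt
E
python3 -c "
from h import *
go(*arc2(1.4)); print(pose()[2]['joints'].round(2)); print(lidang('l3'))"
```

```text
t: 6.85
position: [518.3, 214.3, 221.2]
eef_rot: [-0.124, 0.99, 0.06, -0.008]
force: [-0.3, -0.6, -1.6]
opening: 42.9
grip_force: 0.5
t: 7.35
position: [515.5, 238.4, 229.4]
eef_rot: [-0.076, 0.995, 0.06, -0.005]
force: [0.3, -1.0, -0.6]
opening: 42.6
grip_force: 0.4
t: 7.85
position: [516.1, 233.4, 228.6]
eef_rot: [-0.077, 0.995, 0.06, -0.005]
force: [1.0, -0.7, -0.9]
opening: 33.6
grip_force: 0.3
t: 8.35
position: [516.6, 229.3, 228.1]
eef_rot: [-0.077, 0.995, 0.06, -0.005]
force: [-0.4, -0.7, 0.3]
opening: 23.4
grip_force: 0.4
 tgt [513.6 254.4 233.5] shift/200 [ 0.    -0.129 -0.007] turn/pi [-0.032  0.     0.   ]
[0.14 0.39 1.43 0.16 1.32 1.55]
(np.int64(2351), array([1.29384089, 1.33705067, 1.48621332]))
```

```bash
python3 -m pendant '[[[0,-0.026,-0.001,-0.006,0,0],[0,-0.052,-0.003,-0.012,0,0],[0,-0.078,-0.004,-0.018,0,0],[0,-0.104,-0.006,-0.025,0,0],[0,-0.129,-0.007,-0.032,0,0]]]'
python3 -m pendant '[[[0,-0.024,0.001,-0.006,0,0],[0,-0.048,0.002,-0.012,0,0],[0,-0.073,0.003,-0.018,0,0],[0,-0.1,0.004,-0.024,0,0],[0,-0.129,0.004,-0.031,0,0]]]'
python3 -m pendant '[[[0,-0.02,0.002,-0.006,0,0],[0,-0.04,0.004,-0.012,0,0],[0,-0.06,0.006,-0.018,0,0],[0,-0.08,0.008,-0.024,0,0],[0,-0.1,0.009,-0.024,0,0]]]'
python3 -c "
from h import *
go(*arc2(1.8)); print(pose()[2]['joints'].round(2)); print(lidang('l4'))"
```

```text
t: 8.9
position: [513.4, 255.1, 233.4]
eef_rot: [-0.026, 0.998, 0.06, -0.002]
force: [0.5, -1.2, -0.1]
opening: 23.9
grip_force: 0.3
t: 9.4
position: [510.4, 280.4, 233.9]
eef_rot: [0.023, 0.998, 0.06, 0.001]
force: [0.1, -0.7, -0.2]
opening: 24.1
grip_force: 0.1
t: 9.9
position: [507.9, 300.4, 231.0]
eef_rot: [0.06, 0.996, 0.06, 0.003]
force: [0.6, 0.2, 0.4]
opening: 23.8
grip_force: 0.0
 tgt [505.4 322.4 228.8] shift/200 [ 0.001 -0.111 -0.002] turn/pi [-0.027  0.     0.   ]
[ 0.39  0.49  1.26 -0.12  1.42  1.85]
(np.int64(214), array([1.67431411, 1.68781344, 1.70218862]))
```

```bash
python3 -m pendant '[[[0,-0.02,0,-0.006,0,0],[0,-0.04,0,-0.012,0,0],[0,-0.06,0,-0.018,0,0],[0,-0.085,-0.001,-0.022,0,0],[0,-0.111,-0.002,-0.027,0,0]]]'
python3 -m pendant '[[[0,-0.01,0,0,0,0],[0,-0.02,0.002,0,0,0],[0,-0.03,0.003,0,0,0],[0,-0.035,0.004,0,0,0],[0,-0.04,0.005,0,0,0]]]'
python3 -c "
from h import *
print(lidang('l5')); go(*arc2(1.85))
p=cv2.imread('pics/l5.png');q,d=grab('top','l5T')
cv2.imwrite('pics/l5b.png',np.hstack([cv2.resize(p[140:340,200:400],(400,400),interpolation=2),cv2.resize(q[120:320,130:330],(400,400),interpolation=2)]))"
```

```text
t: 10.45
position: [505.3, 322.1, 228.9]
eef_rot: [0.103, 0.993, 0.06, 0.006]
force: [-0.5, 0.1, 0.9]
opening: 23.7
grip_force: 0.0
t: 10.95
position: [504.5, 329.2, 226.4]
eef_rot: [0.102, 0.993, 0.06, 0.006]
force: [-0.3, -0.5, -0.1]
opening: 23.5
grip_force: 0.0
(np.int64(196), array([1.84623349, 1.85559491, 1.86980678]))
 tgt [504.4 330.6 226.3] shift/200 [ 0.    -0.006 -0.001] turn/pi [-0.01  0.    0.  ]
```

View pics/l5b.png

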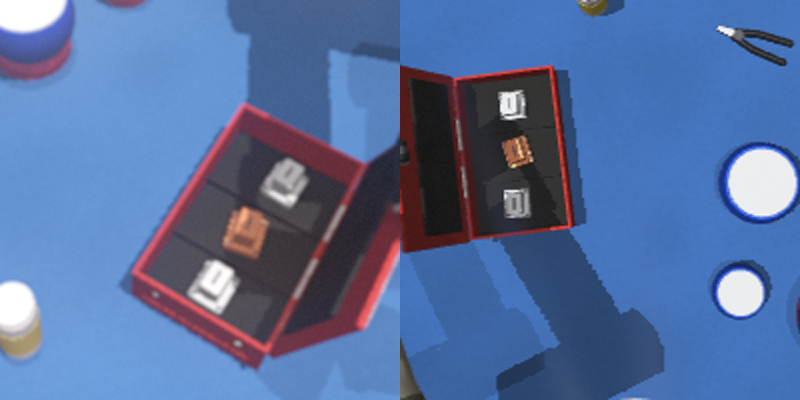

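The lid is on its stop (1.85 rad) and the copper insert is in the middle place, slightly turned, at about (188,196) in the top picture. I'll withdraw along the lid plane, then measure the insert.

```bash
python3 -m pendant '[[[0,0,-0.08,0,0,0],[0,0,-0.16,0,0,0],[0,0,-0.24,0,0,0],[0,0,-0.32,0,0,0],[0,0,-0.4,0,0,0]]]'
python3 - <<'E'
from h import *
print(lidang('l6'))
ins=HX+12*zz
for n in('scene','top'):
    p,d=grab(n,n+'6'); W=cloud(n,d); hsv=cv2.cvtColor(p,cv2.COLOR_BGR2HSV)
    u=W-HX; ue=u@e; uy=u@np.cross(zz,e)
    m=(abs(ue)<70)&(abs(uy)<38)&(hsv[...,0]>4)&(hsv[...,0]<25)&(hsv[...,1]>80)
    for nm,lo,hi in(('core',45,60),('flange+',20,60)):
        k=m&(W[...,2]>lo)&(W[...,2]<hi)
        q=W[k]; r=cv2.minAreaRect(q[:,:2].astype(np.float32)); print(n,nm,k.sum(),q.mean(0).round(1),np.round(r[0],1),np.round(r[1],1),round(r[2],1))
    if n=='top':
        cv2.imwrite('pics/cu.png',np.hstack([cv2.resize(p[166:226,158:218],(600,600),interpolation=2)]))
E
```

```text
t: 11.55
position: [502.5, 345.4, 305.4]
eef_rot: [0.102, 0.993, 0.06, 0.006]
force: [-0.4, -0.1, 1.7]
opening: 24.1
grip_force: 0.0
(np.int64(277), array([1.84655398, 1.85667225, 1.87122886]))
scene core 151 [526.2 192.3  49.7] [524.8 191.9] [35.8 23.3] 17.8
scene flange+ 344 [529.7 193.5  36.4] [526.  192.1] [46.2 39.7] 17.1
top core 74 [523.7 192.1  50.2] [523.9 192.3] [33.3 23.5] 14.6
top flange+ 163 [523.6 189.9  37. ] [524.  192.2] [45.9 39.4] 16.8
```

View pics/cu.png

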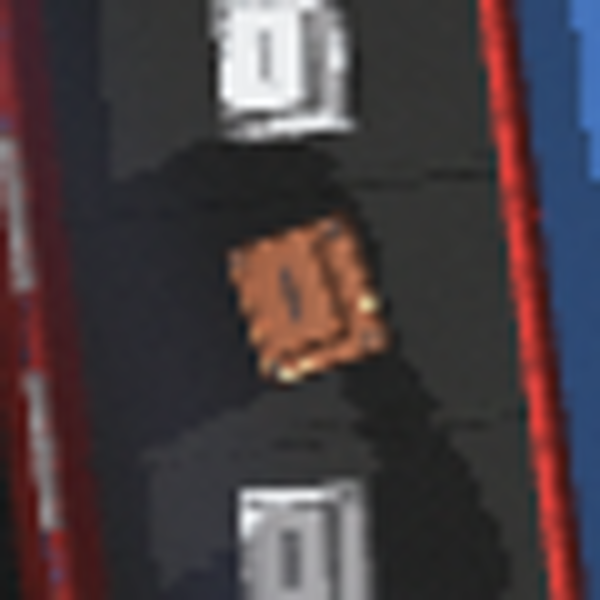

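```bash
cat >> h.py <<'E'
def down(yaw): 
    a=np.radians(yaw); x=np.array([np.cos(a),np.sin(a),0]); z=-zz; return R.from_matrix(np.c_[x,np.cross(z,x),z])
E
python3 - <<'E'
from h import *
go([524.5,192.1,300],down(16.8),'above'); 
E
```

```text
above tgt [524.5 192.1 300. ] shift/200 [0.016 0.753 0.182] turn/pi [ 0.065  0.005 -0.055]
```

```bash
python3 -m pendant '[[[0,0.15,0.03,0.01,0,-0.01],[0.005,0.3,0.07,0.03,0,-0.02],[0.01,0.45,0.1,0.05,0,-0.035],[0.013,0.6,0.14,0.065,0.005,-0.05],[0.016,0.753,0.182,0.065,0.005,-0.055]]]' 0
python3 -c "
from h import *
go([524.5,192.1,90],down(16.8)); go([524.5,192.1,35],down(16.8)); print(pose()[2]['joints'].round(2))"
```

```text
t: 12.2
position: [524.1, 189.9, 298.7]
eef_rot: [-0.001, 0.989, 0.146, -0.002]
force: [0.2, -0.6, 0.8]
opening: 42.7
grip_force: 0.0
 tgt [524.5 192.1  90. ] shift/200 [ 0.009 -0.008  1.043] turn/pi [-0.001  0.001  0.   ]
 tgt [524.5 192.1  35. ] shift/200 [ 0.009 -0.008  1.318] turn/pi [-0.001  0.001  0.   ]
[0.14 0.35 1.29 0.   1.5  1.41]
```

```bash
python3 -m pendant '[[[0,0,0.2,0,0,0],[0,0,0.4,0,0,0],[0,0,0.6,0,0,0],[0,0,0.8,0,0,0],[0,0,0.95,0,0,0]]]'
python3 -m pendant '[[[0,0,0.05,0,0,0],[0,0,0.07,0,0,0],[0,0,0.08,0,0,0],[0,0,0.08,0,0,0],[0,0,0.08,0,0,0]]]'
python3 -c "
from h import *
go([524.5,192.1,35],down(16.8)); print(pose()[2]['joints'].round(2))"
```

```text
t: 12.7
position: [522.3, 191.5, 106.3]
eef_rot: [0.0, 0.989, 0.146, -0.003]
force: [0.7, 0.5, 0.1]
opening: 43.1
grip_force: 0.0
t: 13.2
position: [524.3, 192.1, 94.8]
eef_rot: [-0.0, 0.989, 0.146, -0.0]
force: [1.3, 0.6, 0.5]
opening: 42.4
grip_force: 0.0
 tgt [524.5 192.1  35. ] shift/200 [0.001 0.    0.299] turn/pi [-0.  0.  0.]
[0.14 0.54 1.57 0.   1.04 1.42]
```

```bash
python3 -m pendant '[[[0,0,0.06,0,0,0],[0,0,0.12,0,0,0],[0,0,0.18,0,0,0],[0,0,0.24,0,0,0],[0,0,0.28,0,0,0]]]'
python3 -m pendant '[[[0,0,0.01,0,0,0],[0,0,0.015,0,0,0],[0,0,0.017,0,0,0],[0,0,0.017,0,0,0],[0,0,0.017,0,0,0]]]'
python3 -m pendant '[[[0,0,0,0,0,0],[0,0,0,0,0,0],[0,0,0,0,0,0],[0,0,0,0,0,0],[0,0,0,0,0,0]]]' -0.9 40
python3 -m pendant '[[[0,0,0,0,0,0],[0,0,0,0,0,0],[0,0,0,0,0,0],[0,0,0,0,0,0],[0,0,0,0,0,0]]]' - 40
```

```text
t: 13.7
position: [523.2, 191.9, 36.1]
eef_rot: [-0.0, 0.989, 0.146, -0.002]
force: [0.3, 0.9, -0.2]
opening: 42.4
grip_force: 0.0
t: 14.2
position: [523.8, 192.0, 34.7]
eef_rot: [-0.0, 0.989, 0.146, -0.001]
force: [0.1, -0.3, -1.2]
opening: 42.7
grip_force: 0.0
t: 14.7
position: [523.9, 192.0, 34.6]
eef_rot: [-0.0, 0.989, 0.146, -0.001]
force: [-1.1, -0.7, 5.0]
opening: 23.4
grip_force: 41.1
t: 15.2
position: [523.9, 192.0, 34.7]
eef_rot: [-0.0, 0.989, 0.146, -0.001]
force: [-1.0, -0.1, 5.0]
opening: 23.2
grip_force: 41.1
```

```bash
python3 -m pendant '[[[0,0,-0.02,0,0,0],[0,0,-0.06,0,0,0],[0,0,-0.12,0,0,0],[0,0,-0.2,0,0,0],[0,0,-0.28,0,0,0]]]'
python3 -m pendant '[[[0,0,-0.12,0,0,0],[0,0,-0.25,0,0,0],[0,0,-0.38,0,0,0],[0,0,-0.5,0,0,0],[0,0,-0.6,0,0,0]]]'
python3 -m pendant '[[[0,0,0,0,0,0],[0,0,0,0,0,0],[0,0,0,0,0,0],[0,0,0,0,0,0],[0,0,0,0,0,0]]]'
python3 - <<'E'
from h import *
go([469.8,-197,200],down(16.8)); print(lidang('c1'))
tp,_,_=pose()
for n in('scene','top'):
    p,d=grab(n,n+'7'); W=cloud(n,d); hsv=cv2.cvtColor(p,cv2.COLOR_BGR2HSV)
    k=(np.hypot(W[...,0]-tp[0],W[...,1]-tp[1])<45)&(hsv[...,0]>4)&(hsv[...,0]<25)&(hsv[...,1]>80)&(W[...,2]>120)
    q=W[k]; r=cv2.minAreaRect(q[:,:2].astype(np.float32)) if len(q)>5 else 0; print(n,k.sum(),q.mean(0),r, np.percentile(q[:,2],[5,95]))
    if n=='scene':
        cv2.imwrite('pics/hold.png',cv2.resize(p[90:250,230:390],(600,600),interpolation=2))
E
```

```text
t: 15.7
position: [523.7, 192.0, 91.5]
eef_rot: [-0.0, 0.989, 0.146, -0.001]
force: [0.6, 0.4, -3.8]
opening: 23.4
grip_force: 39.9
t: 16.2
position: [524.0, 192.0, 212.5]
eef_rot: [0.0, 0.989, 0.146, -0.001]
force: [0.6, 0.3, -4.4]
opening: 23.7
grip_force: 40.0
t: 16.7
position: [523.9, 192.0, 209.6]
eef_rot: [-0.0, 0.989, 0.146, -0.002]
force: [-0.6, -0.2, -4.3]
opening: 23.7
grip_force: 40.0
 tgt [ 469.8 -197.   200. ] shift/200 [-0.822  1.783  0.05 ] turn/pi [-0.     0.001  0.   ]
(np.int64(474), array([1.84477058, 1.85489208, 1.86988354]))
scene 411 [535.24444171 195.06060471 212.62116926] ((529.1580810546875, 192.5749969482422), (40.2264518737793, 37.93336868286133), 17.318056106567383) [192.40685039 226.48557299]<stdin>:7: RuntimeWarning: Mean of empty slice.
  ret = um.true_divide(
Traceback (most recent call last):
IndexError: index -1 is out of bounds for axis 0 with size 0
```

View pics/hold.png

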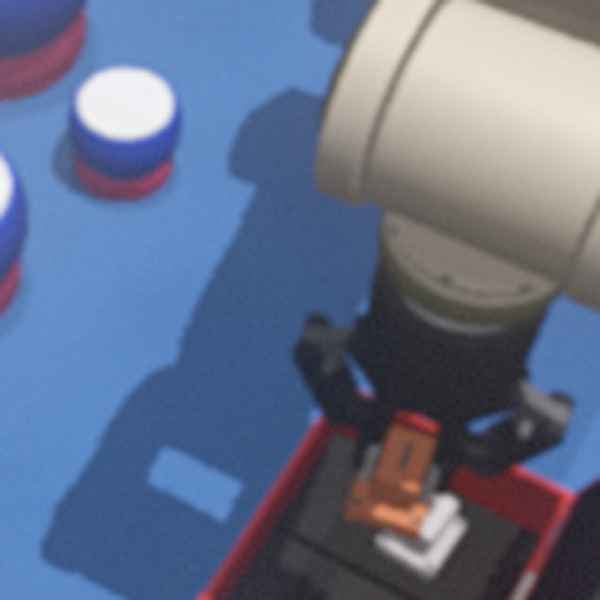

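The insert is held upright and level, clear of the case. Carrying it to the vise now.

```bash
python3 -m pendant '[[[-0.02,0.04,0,0,0,0],[-0.06,0.13,0,0,0,0],[-0.12,0.26,0,0,0,0],[-0.19,0.41,0,0,0,0],[-0.26,0.57,0,0,0,0]]]'
python3 -m pendant '[[[-0.07,0.16,0,0,0,0],[-0.14,0.31,0,0,0,0],[-0.21,0.46,0,0,0,0],[-0.28,0.61,0,0,0,0],[-0.34,0.74,0,0,0,0]]]'
python3 -m pendant '[[[-0.06,0.12,0,0,0,0],[-0.11,0.23,0,0,0,0],[-0.15,0.32,0,0,0,0],[-0.18,0.38,0,0,0,0],[-0.2,0.43,0,0,0,0]]]'
python3 -c "
from h import *
go([469.8,-197,135],down(16.8))"
```

```text
t: 17.35
position: [506.8, 66.5, 210.4]
eef_rot: [0.0, 0.989, 0.147, -0.001]
force: [-0.1, 0.3, -4.3]
opening: 23.2
grip_force: 40.1
t: 17.85
position: [484.4, -95.5, 210.6]
eef_rot: [0.0, 0.989, 0.146, -0.001]
force: [1.3, 0.3, -4.5]
opening: 23.4
grip_force: 40.1
t: 18.35
position: [471.3, -188.3, 210.6]
eef_rot: [-0.0, 0.989, 0.146, -0.001]
force: [-0.4, 0.0, -4.1]
opening: 23.5
grip_force: 40.1
 tgt [ 469.8 -197.   135. ] shift/200 [-0.019  0.04   0.378] turn/pi [-0.     0.001 -0.   ]
```

```bash
python3 -m pendant '[[[-0.01,0.02,0.02,0,0,0],[-0.021,0.042,0.08,0,0,0],[-0.021,0.042,0.15,0,0,0],[-0.021,0.042,0.22,0,0,0],[-0.021,0.042,0.28,0,0,0]]]'
python3 -m pendant '[[[0,0,0.04,0,0,0],[0,0,0.07,0,0,0],[0,0,0.09,0,0,0],[0,0,0.1,0,0,0],[0,0,0.1,0,0,0]]]'
python3 - <<'E'
from h import *
go([469.8,-197,126.7],down(16.8))
p,d=grab('scene','v1'); W=cloud('scene',d); X,Y,Z=np.moveaxis(W,-1,0)
k=(np.hypot(X-470,Y+197)<70)&(Z>98)&(Z<110); q=W[k]; print(cv2.minAreaRect(q[:,:2].astype(np.float32)),cv2.minEnclosingCircle(q[:,:2].astype(np.float32)))
hsv=cv2.cvtColor(p,cv2.COLOR_BGR2HSV); k=(np.hypot(X-470,Y+197)<45)&(hsv[...,0]>4)&(hsv[...,0]<25)&(hsv[...,1]>80); q=W[k]; print(cv2.minAreaRect(q[:,:2].astype(np.float32)),np.percentile(q[:,2],[3,97]))
cv2.imwrite('pics/v1b.png',cv2.resize(p[90:210,150:310],(800,600),interpolation=2))
E
```

```text
t: 18.85
position: [469.7, -196.0, 152.9]
eef_rot: [-0.001, 0.989, 0.147, -0.002]
force: [0.6, -0.5, -3.7]
opening: 23.4
grip_force: 40.1
t: 19.35
position: [470.0, -196.7, 134.6]
eef_rot: [0.0, 0.989, 0.146, -0.001]
force: [0.2, -0.1, -3.3]
opening: 23.4
grip_force: 40.0
 tgt [ 469.8 -197.   126.7] shift/200 [-0.001  0.001  0.039] turn/pi [-0.     0.001  0.   ]
((475.6061096191406, -192.64697265625), (102.14506530761719, 115.35646057128906), 40.64117431640625) ((471.7684326171875, -196.72999572753906), 58.52429962158203)
((484.5453186035156, -184.72174072265625), (14.533159255981445, 26.671527862548828), 23.25318145751953) [118.86504034 149.38730862]
```

View pics/v1b.png

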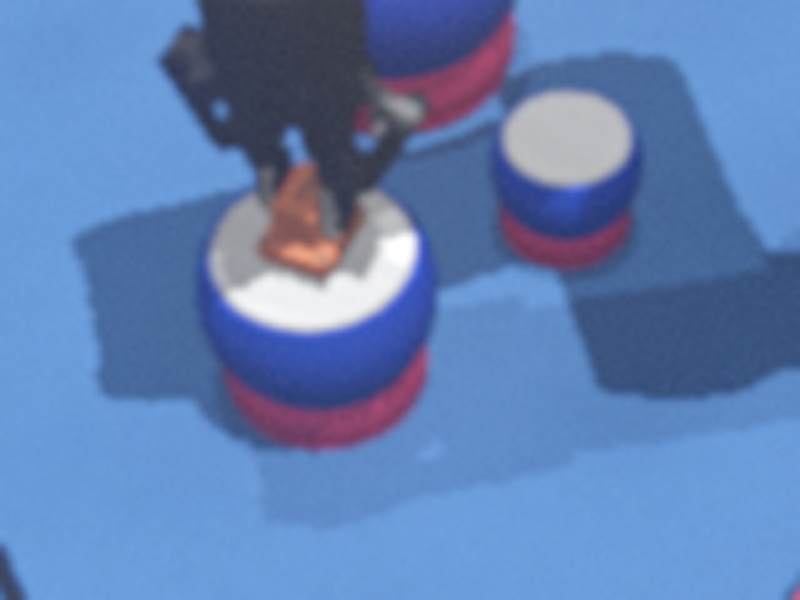

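The insert hangs upright over the face with about 8 mm to go (flange near crop (310,245), face centre near (313,255)). Lowering slowly.

```bash
python3 -m pendant '[[[0,0,0.006,0,0,0],[0,0,0.012,0,0,0],[0,0,0.018,0,0,0],[0,0,0.024,0,0,0],[0,0,0.028,0,0,0]]]'
python3 -m pendant '[[[0,0,0.002,0,0,0],[0,0,0.004,0,0,0],[0,0,0.006,0,0,0],[0,0,0.008,0,0,0],[0,0,0.01,0,0,0]]]'
```

```text
t: 19.9
position: [469.9, -196.7, 128.8]
eef_rot: [-0.0, 0.989, 0.146, -0.001]
force: [-0.5, 0.2, -4.0]
opening: 22.9
grip_force: 40.0
t: 20.4
position: [469.9, -196.7, 126.9]
eef_rot: [-0.0, 0.989, 0.146, -0.001]
force: [0.3, 0.1, -4.1]
opening: 22.8
grip_force: 40.0
```

```bash
python3 -m pendant '[[[0,0,0.001,0,0,0],[0,0,0.002,0,0,0],[0,0,0.003,0,0,0],[0,0,0.004,0,0,0],[0,0,0.005,0,0,0]]]'
python3 -m pendant '[[[0,0,0,0,0,0],[0,0,0,0,0,0],[0,0,0,0,0,0],[0,0,0,0,0,0],[0,0,0,0,0,0]]]'
```

```text
t: 20.9
position: [469.9, -196.7, 126.6]
eef_rot: [0.0, 0.989, 0.146, -0.001]
force: [-3.5, 2.5, 7.9]
opening: 23.2
grip_force: 41.5
t: 21.4
position: [469.9, -196.7, 126.6]
eef_rot: [0.0, 0.989, 0.146, -0.001]
force: [-4.7, 1.7, 6.4]
opening: 23.3
grip_force: 41.4
```

```bash
python3 -m pendant '[[[0,0,0,0,0,0],[0,0,0,0,0,0],[0,0,0,0,0,0],[0,0,0,0,0,0],[0,0,0,0,0,0]]]' - 20
python3 -m pendant '[[[0,0,0,0,0,0],[0,0,0,0,0,0],[0,0,0,0,0,0],[0,0,0,0,0,0],[0,0,0,0,0,0]]]' -0.1
python3 -m pendant '[[[0,0,-0.04,0,0,0],[0,0,-0.1,0,0,0],[0,0,-0.2,0,0,0],[0,0,-0.35,0,0,0],[0,0,-0.5,0,0,0]]]'
python3 -m pendant '[[[-0.15,-0.15,-0.1,0,0,0],[-0.3,-0.3,-0.2,0,0,0],[-0.45,-0.45,-0.3,0,0,0],[-0.6,-0.6,-0.4,0,0,0],[-0.75,-0.75,-0.4,0,0,0]]]'
python3 -m pendant '[[[0,0,0,0,0,0],[0,0,0,0,0,0],[0,0,0,0,0,0],[0,0,0,0,0,0],[0,0,0,0,0,0]]]'
python3 - <<'E'
from h import *
print(lidang('f0'))
ims=[]
for n in('scene','top'):
    p,d=grab(n,n+'9'); W=cloud(n,d); X,Y,Z=np.moveaxis(W,-1,0); near=np.hypot(X-470,Y+197)
    hsv=cv2.cvtColor(p,cv2.COLOR_BGR2HSV); cu=(near<45)&(hsv[...,0]>4)&(hsv[...,0]<25)&(hsv[...,1]>80)&(Z>100)
    for k in(cu,cu&(Z>137),(near<70)&(Z>98)&(Z<112)):
        q=W[k]; r=cv2.minAreaRect(q[:,:2].astype(np.float32)) if len(q) else ((0,0),(0,0),0); print(n,k.sum(),np.round(r[0],1),np.round(r[1],1),round(r[2],1),np.percentile(q[:,2],[5,50,95]).round(1) if len(q) else '')
    ims.append(cv2.resize(p,(400,300)) if n=='top' else cv2.resize(p[90:210,150:310],(400,300),interpolation=2))
cv2.imwrite('pics/fin.png',np.hstack(ims))
E
```

```text
t: 21.9
position: [469.9, -196.7, 126.6]
eef_rot: [0.0, 0.989, 0.146, -0.001]
force: [-3.4, 2.1, 6.6]
opening: 23.3
grip_force: 41.4
t: 22.4
position: [470.0, -196.7, 126.0]
eef_rot: [0.0, 0.989, 0.146, -0.001]
force: [-0.2, 0.7, 0.6]
opening: 38.4
grip_force: 0.0
t: 22.9
position: [470.1, -196.6, 228.1]
eef_rot: [0.0, 0.989, 0.146, -0.001]
force: [0.3, 0.5, 0.3]
opening: 38.2
grip_force: 0.0
t: 23.4
position: [282.4, -95.9, 309.1]
eef_rot: [0.002, 0.989, 0.147, 0.0]
force: [0.4, -0.6, -0.0]
opening: 38.1
grip_force: 0.0
t: 23.9
position: [283.7, -96.7, 306.2]
eef_rot: [-0.0, 0.989, 0.146, -0.002]
force: [-0.1, -0.2, 0.6]
opening: 38.6
grip_force: 0.0
(np.int64(424), array([1.84621845, 1.85291115, 1.86675638]))
scene 166 [ 474.8 -192.9] [38.4 36.8] 21.7 [114.2 121.6 143.5]
scene 81 [ 472.9 -194. ] [31.8 20.6] 18.6 [138.6 142.1 143.9]
scene 891 [ 471.1 -197. ] [114.6 113. ] 57.7 [ 99.3 103.6 107.2]
top 175 [ 470.3 -195.2] [43.8 38.6] 17.6 [112.2 135.9 144.8]
top 87 [ 469.6 -194.7] [33.7 23.6] 17.6 [138.4 141.3 146.2]
top 855 [ 469.2 -197.3] [113.2 110.2] 89.6 [ 99.2 103.2 107.8]
```

View pics/fin.png

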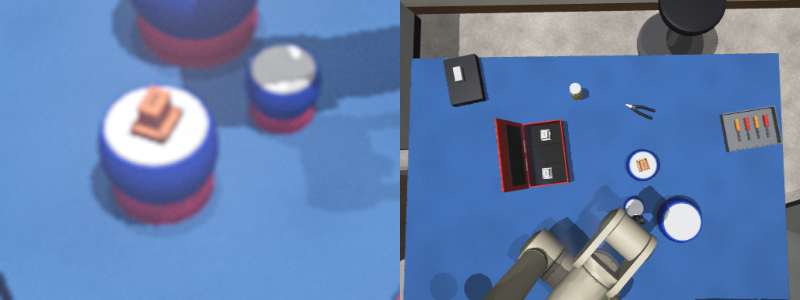

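The insert stands upright on the middle vise's face, about 2 mm off centre. The lid is at 1.85 rad and nothing else appears disturbed.

```bash
python3 -c "
from bench import robot
print(robot.close_job())"
```

```text
the job is handed in; nothing more can be done
None
```

The job is handed in at about 24 s: the lid is open on its stop, and the copper insert stands upright on the middle vise's face, about 2 mm off centre by the cameras. The two steel inserts, cutters and canister look undisturbed in the final picture; no verdict was returned.

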